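# Find the clear joint in a row of old bricks with a gap gauge

### The arm

A 6-joint arm with a two-finger parallel gripper is mounted at the origin on the work surface. World frame = base frame: x ahead of the robot, y to its left, z up, the work surface at z = 0. Lengths are in m, angles in degrees, forces in N, time in s.
With the tool pointing down it reaches from about 0.35 to 0.975 m from the base axis. Payload 17.4 kg.
Tool frame: the origin (TCP) lies at the very end of the fingers, on their centre line; the grasp point (between the pads) lies 19 mm behind it (env.grasp_offset is the distance from the TCP to the grasp point, in m); x points along the fingers, z is the direction in which the jaws open and shut, and the axes are right-handed (so a half turn about x gives the same grasp; the last joint's range is limited). The gripper opens to 85 mm and grips with 20 to 120 N. Pads are 22 mm wide; open, the fingers measure 114 mm over their backs; the gripper's body (76 mm by 85 mm) begins 54 mm behind the grasp point. The pads swing forward as they close: fully open they stand 13 mm farther back than shut.
Start: joints at [67.678, 6.646, 82.598, -0, 90.757, -2.166], TCP at [0.233, 0.634, 0.231] pointing down, gripper open.
Joint ranges: [-162.19, 162.19], [-47.58, 125.68], [4.15, 143.07], [-65.23, 245.23], [0.69, 171.88], [-170.13, 170.13]. Speed limits (degrees/s): [108.29, 108.29, 127.2, 180, 180, 180].

### API

Orientations are given as a 3x3 rotation matrix whose columns are the frame's x, y, z axes.
In Python, from station import env, optics gives the robot as it stands. The module is installed in compiled form; this text tells all that it offers.
- The arm moves only by the shell command python3 -m creep 'ROWS' [FORCE]. ROWS is JSON, a list of rows, each a list of 3 entries, a list of its own where there are three numbers: the finger opening in cm, from 0 to 8.54, then the shift along the tool's x, y, z in cm, then the turn about the tool's x in rad. A call has 1 to 20 rows; each row is the pose to reach, as a shift and turn from the pose commanded when the call began, along the tool's axes at that moment; what a row does not reach only later rows make up. A row lasts 1/8 s, in which the tool goes at most 62.5 mm and 10.7 degrees, less where a joint would pass 70% of its speed; a pose out of reach is approached as far as the arm can. A call with a gripper value outside its range is refused whole. The fingers move at their own pace and stop on an object; FORCE is the grip in N (left out, the last holds). Time passes only in rows, so rows that repeat a pose let the fingers close. It gives the time, the measured TCP pose, the force and the opening at its end, in the units of the state.
- env.sense(): the state, without advancing time (a new reading comes with each control period).
- optics.camera(name): name is "scene" or "top" or "wrist"; returns a dict with "pixels" (400x640x3 uint8, red, green, blue), "depth" (400x640 float32, m along the optical axis (not along the pixel's ray), 0 where there is no reading), "mtx" (3x3 intrinsics, pixels), "position" and "rotation" of the camera in the world; the wrist camera has in their place "mount" (4x4, takes a point from camera to tool coordinates, whose origin is the TCP and whose axes are the tool frame's). Camera axes: x right, y down, z forward; pixel columns grow to the right and rows downward; lengths in m; the calibration is good to about 2 mm. A picture is of the moment at which its call begins: read the wrist's pose just before it.
- env.hand_in(): hands the job in, once; it reports no verdict.
The state is a dict: "clock": time; "q": joint angles; "qd": joint speeds; "joint_efforts": joint torques, N m; "position": TCP position; "tool_rot": TCP orientation; "force": force on the tool from outside, world axes, zero at the start; "torque": the same for the moment, N m; "grip_width": finger opening in m.
Only numpy, scipy, OpenCV 4.12 (cv2) and the standard library are available. Lean on these libraries where they do the work, as an engineer would, in place of code of your own. Each camera call takes 0.05 s, during which the arm holds its last target. There are 200 camera calls.

### The job

Four old bricks stand side by side in the blue tray and only one of the three joints between them is free of old mortar all the way down. Take the yellow-handled gap gauge from its wooden stand, try its blade in the joints to find the one where it does not jam, and leave it standing there, fully home with its shoulder resting on the brick tops, about midway along the joint. Leave the other things on the table where they are.

Things in the scene. Friction and masses are not known exactly. Their poses are not given: they have to be found in the camera images.
- gauge: Gap gauge, loose, about 0.2 kg, upright in the stand. Steel blade 60 (x) x 5 (y) x 60 mm tall; on it a dark shoulder plate 70 (x) x 40 (y) mm, 60 to 66 mm above the origin; on that a yellow grip block 60 (x) x 18 (y) mm, 66 to 102 mm above the origin, to be pinched across y from above. Origin: middle of the blade's bottom edge; z up. Half a turn about z makes no difference.
- stand: Fixed wooden stand, 100 (x) x 70 (y) x 65 mm high, origin in the middle of its underside on the table. A slot along x, 70 mm long, 9 mm wide, open at the top, holds the blade; the shoulder rests on the stand's top, the blade's bottom edge 5 mm above the table. Lift the gauge straight up 65 mm or more to clear it.
- bricks: Fixed blue tray (170 x 245 mm, rim 18 mm high) with four fixed bricks on edge, lined up along y, each 130 (x) x 45 (y) x 85 mm, tops 90 mm above the table, 11 mm joints between. Origin: middle of the underside. Hard fixed mortar narrows two joints to 2 mm from about 30 mm below the brick tops down: the blade stops there. In the third it goes down 60 mm until the shoulder meets the bricks.
- joint_a (a point): Middle of the mouth of the first joint, level with the brick tops, 90 mm above the table. The joint runs along its x (130 mm long, open at both ends and on top) and is 11 mm wide along its y; z up. Joints a, b, c follow one another along bricks' +y, 56 mm apart. Any one of them may be the clear one; it changes every time.
- joint_b (a point): Middle of the mouth of the middle joint, level with the brick tops, 90 mm above the table. The joint runs along its x (130 mm long, open at both ends and on top) and is 11 mm wide along its y; z up. Joints a, b, c follow one another along bricks' +y, 56 mm apart. Any one of them may be the clear one; it changes every time.
- joint_c (a point): Middle of the mouth of the last joint, level with the brick tops, 90 mm above the table. The joint runs along its x (130 mm long, open at both ends and on top) and is 11 mm wide along its y; z up. Joints a, b, c follow one another along bricks' +y, 56 mm apart. Any one of them may be the clear one; it changes every time.
- brush: Bystander: hand brush, 170 mm long, lying along its x beside the stand; origin under its middle.
- roundel: Bystander: round grey clay tile end, 84 mm across, 16 mm thick, lying flat beyond the stand; origin at its underside.
- jar: Bystander: closed whitish jar, 68 mm across, 100 mm tall, at the far side; origin at its underside.
- mug: Bystander: white mug, 80 mm across, 90 mm tall, at the right side; origin at its underside.
- halfbrick: Bystander: half brick lying flat, 100 x 75 x 50 mm, at the far side; origin at its underside.
- tilesherd: Bystander: piece of curved grey roof tile, 110 mm long and about 100 mm wide, 36 mm high, at the far side, hollow side down; origin near the middle of its underside.
Mind the look-alikes: they are no part of the job. Leave any orange or pink look-alike of the gauge alone.

How it is judged (in metres and radians):
On the way:
1. the gauge has been lifted out of its stand (height (world z) of gauge above 0.072 m), for 0.2 s.
At the end, for the whole second after the job is handed in: The gauge stands at rest and upright (within 0.12 rad) in a joint, its blade's bottom edge 52 to 70 mm below the brick tops (fully home is 60 mm; only the clear joint allows it), within 35 mm of the joint's middle along it, within 6 mm across it, and the blade in line with the joint (((z of gauge in the frame of joint_a between -0.07 and -0.052 m and x of gauge in the frame of joint_a between -0.035 and 0.035 m and y of gauge in the frame of joint_a between -0.006 and 0.006 m and angle between the x axis of gauge and the x axis of joint_a, either way round below 0.25 rad) or (z of gauge in the frame of joint_b between -0.07 and -0.052 m and x of gauge in the frame of joint_b between -0.035 and 0.035 m and y of gauge in the frame of joint_b between -0.006 and 0.006 m and angle between the x axis of gauge and the x axis of joint_b, either way round below 0.25 rad) or (z of gauge in the frame of joint_c between -0.07 and -0.052 m and x of gauge in the frame of joint_c between -0.035 and 0.035 m and y of gauge in the frame of joint_c between -0.006 and 0.006 m and angle between the x axis of gauge and the x axis of joint_c, either way round below 0.25 rad)) and angle between gauge's own z axis and vertical below 0.12 rad and linear speed of gauge below 0.02 m/s and angular speed of gauge below 0.2 rad/s); the robot touches nothing.
It fails at once if a bystander (brush, roundel, jar, mug, half brick or tile sherd) is moved by more than 40 mm (distance of any of brush, roundel, jar, mug, halfbrick, tilesherd from where it was at the start of the episode above 0.04 m).
It also fails if it takes over 51 s, if anything falls off the work surface, if the arm or the gripper's body presses on something with over 40 N, if the wrist force passes 120 N, or if a joint passes its speed limit or range.

## Working session

There is one attempt and no reset: what is moved stays moved. The work goes in short steps, Python scripts to look and compute and a shell command to move; the robot and the scene stay as the last step left them, time stands still between calls to the robot, and variables do not carry over. Pictures are saved under pics/ and viewed, about 8 in all and at most 12, crops included, and the job is handed in when it is done.

```bash
mkdir -p pics
cat > h.py <<'E'
import numpy as np, cv2
from station import env, optics
def snap(name, tag):
    s=env.sense(); c=optics.camera(name)
    if name=="wrist":
        T=np.eye(4);T[:3,:3]=np.array(s["tool_rot"]);T[:3,3]=s["position"]
        W=T@np.array(c["mount"]); R,p=W[:3,:3],W[:3,3]
    else: R,p=np.array(c["rotation"]),np.array(c["position"])
    np.savez(f"pics/{tag}.npz",pix=c["pixels"],d=c["depth"],K=c["mtx"],R=R,p=p)
    cv2.imwrite(f"pics/{tag}.png",c["pixels"][:,:,::-1])
def load(tag): return np.load(f"pics/{tag}.npz")
def pt(f,u,v,z=None):
    K=f["K"];r=f["R"]@np.array([(u-K[0,2])/K[0,0],(v-K[1,2])/K[1,1],1.])
    t=f["d"][int(v),int(u)] if z is None else (z-f["p"][2])/r[2]
    return f["p"]+t*r
E
python3 - <<'E'
from h import *
s=env.sense();print(s["clock"],s["position"],s["tool_rot"],s["force"],env.grasp_offset)
snap("top","top0");snap("scene","scene0")
E
```

```text
0.0 [0.23254018 0.63346832 0.23057364] [[-4.53470396e-04 -9.38742521e-01  3.44619028e-01]
 [-1.07443346e-03  3.44619322e-01  9.38741907e-01]
 [-9.99999320e-01  5.54214513e-05 -1.16489103e-03]] [-0.34976761 -0.0116355  -0.13831931] 0.0187
```

View pics/top0.png

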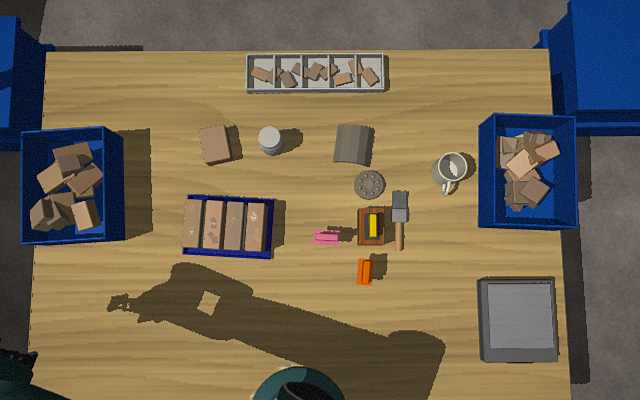

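View pics/scene0.png

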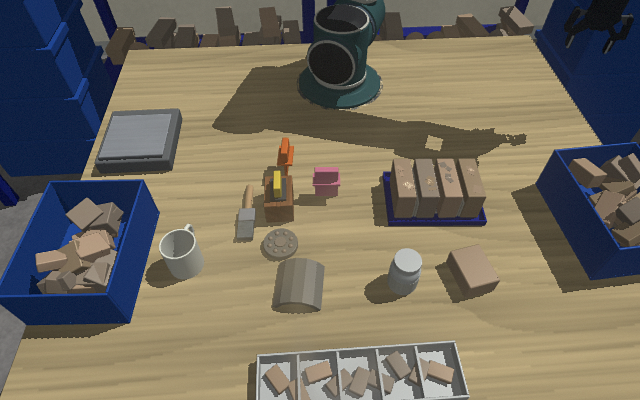

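The top view shows the yellow gauge in its stand at (372,225) and the bricks around (228,226). There are pink and orange look-alikes at (327,237) and (365,271).

Run:
```python
from h import *
f=load("top0");im=f["pix"][:,:,::-1]
a=cv2.resize(im[185:270,172:287],None,fx=6.5,fy=6.5,interpolation=cv2.INTER_CUBIC)[:,:,:]
cv2.imwrite("pics/crop1.png",a)
h=cv2.cvtColor(f["pix"],cv2.COLOR_RGB2HSV)
m=((h[...,0]>22)&(h[...,0]<33)&(h[...,1]>190)&(h[...,2]>90)).astype(np.uint8)
m[:200]=0;m[250:]=0;m[:,:355]=0;m[:,390:]=0
v,u=np.nonzero(m);P=np.array([pt(f,a,b) for a,b in zip(u,v)])
print(len(u),u.min(),u.max(),v.min(),v.max(),np.percentile(P[:,2],[5,50,95]))
T=P[P[:,2]>.1];print(T[:,:2].mean(0),T.min(0),T.max(0))
r=cv2.minAreaRect(T[:,:2].astype(np.float32)*1000);print(r)
# brick tops
vv,uu=np.mgrid[190:262,178:280];Q=np.array([pt(f,a,b) for a,b in zip(uu.ravel(),vv.ravel())])
Q=Q[(Q[:,2]>.08)&(Q[:,2]<.1)];print(len(Q),np.median(Q[:,2]),cv2.minAreaRect(Q[:,:2].astype(np.float32)*1000))
```

```text
180 369 376 214 236 [0.09007578 0.10551656 0.11046949]
[ 0.51813135 -0.20117633] [ 0.43453181 -0.21119706  0.10041312] [ 0.54814312 -0.066326    1.41438707]
((475.10015869140625, -151.53138732910156), (51.77545928955078, 181.5001220703125), 41.38179397583008)
3323 0.08923313612120154 ((524.788330078125, 197.37026977539062), (214.33078002929688, 130.19186401367188), 86.28551483154297)
```

View pics/crop1.png

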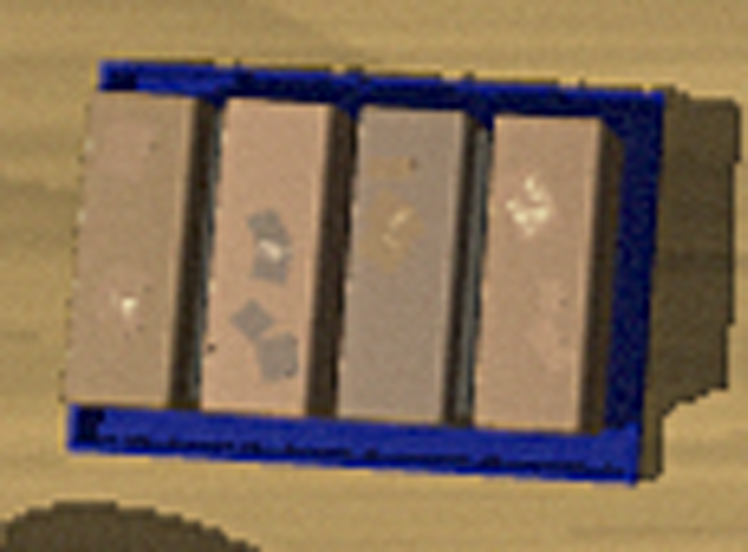

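```bash
cat >> h.py <<'E'
def toolshift(target, yaw):
    """shift (cm) in current tool axes to TCP target, turn (rad) so tool z has yaw (deg, mod 180)"""
    s=env.sense();R=np.array(s["tool_rot"]);d=R.T@(np.array(target)-s["position"])
    cur=np.degrees(np.arctan2(R[1,2],R[0,2])); t=(yaw-cur+90)%180-90
    print("pos",np.round(s["position"],4),"yaw",round(cur,2),"shift cm",np.round(d*100,2),"turn",round(-np.radians(t),3),"F",np.round(s["force"],1),"w",s["grip_width"],"t",s["clock"])
def yellow(f,zlo=.09,zhi=.12):
    h=cv2.cvtColor(f["pix"],cv2.COLOR_RGB2HSV)
    m=(h[...,0]>22)&(h[...,0]<33)&(h[...,1]>170)&(h[...,2]>70)&(f["d"]>0)
    v,u=np.nonzero(m);P=np.array([pt(f,a,b) for a,b in zip(u,v)])
    return P[(P[:,2]>zlo)&(P[:,2]<zhi)]
E
python3 - <<'E'
from h import *
f=load("top0");P=yellow(f,.1,.115);print(len(P),np.median(P,0),cv2.minAreaRect(P[:,:2].astype(np.float32)*1000))
P=P[(abs(P[:,0]-.518)<.06)&(abs(P[:,1]+.2)<.05)]
print(len(P),np.median(P,0),cv2.minAreaRect(P[:,:2].astype(np.float32)*1000))
toolshift([.517,-.202,.25],90)
print(env.sense()["q"])
E
```

```text
149 [ 0.51887959 -0.20241144  0.10633323] ((519.079345703125, -201.96583557128906), (58.15365219116211, 18.523117065429688), 0.6274015307426453)
149 [ 0.51887959 -0.20241144  0.10633323] ((519.079345703125, -201.96583557128906), (58.15365219116211, 18.523117065429688), 0.6274015307426453)
pos [0.2325 0.6335 0.2306] yaw 69.84 shift cm [ -1.87 -55.49 -68.63] turn -0.352 F [0.6 0.5 0.2] w 0.08541045406978887 t 0.1
[ 6.76764370e+01  6.67088025e+00  8.26318535e+01  1.45582593e-03
  9.07560410e+01 -2.16658231e+00]
```

```bash
python3 -m creep '[[8.5,[-2,-55.5,-68.6],-0.35],[8.5,[-2,-55.5,-68.6],-0.35],[8.5,[-2,-55.5,-68.6],-0.35],[8.5,[-2,-55.5,-68.6],-0.35],[8.5,[-2,-55.5,-68.6],-0.35],[8.5,[-2,-55.5,-68.6],-0.35],[8.5,[-2,-55.5,-68.6],-0.35],[8.5,[-2,-55.5,-68.6],-0.35],[8.5,[-2,-55.5,-68.6],-0.35],[8.5,[-2,-55.5,-68.6],-0.35],[8.5,[-2,-55.5,-68.6],-0.35],[8.5,[-2,-55.5,-68.6],-0.35],[8.5,[-2,-55.5,-68.6],-0.35],[8.5,[-2,-55.5,-68.6],-0.35],[8.5,[-2,-55.5,-68.6],-0.35],[8.5,[-2,-55.5,-68.6],-0.35],[8.5,[-2,-55.5,-68.6],-0.35]]' 40
python3 - <<'E'
from h import *
snap("wrist","w1");f=load("w1")
P=yellow(f,.098,.115);print(len(P),np.median(P,0),P.min(0),P.max(0),cv2.minAreaRect(P[:,:2].astype(np.float32)*1000))
toolshift([.519,-.202,.075],90)
E
```

```text
clock: 2.22
position: [0.517, -0.2004, 0.2515]
tool_rot: [[0.0, -1.0, 0.001], [0.0, 0.001, 1.0], [-1.0, -0.0, 0.0]]
force: [-0.8, -0.3, -0.0]
grip_width: 0.085Traceback (most recent call last):
  File "<stdin>", line 3, in <module>
  File "h.py", line 25, in yellow
    return P[(P[:,2]>zlo)&(P[:,2]<zhi)]
              ~^^^^^
IndexError: too many indices for array: array is 1-dimensional, but 2 were indexed
```

View pics/w1.png

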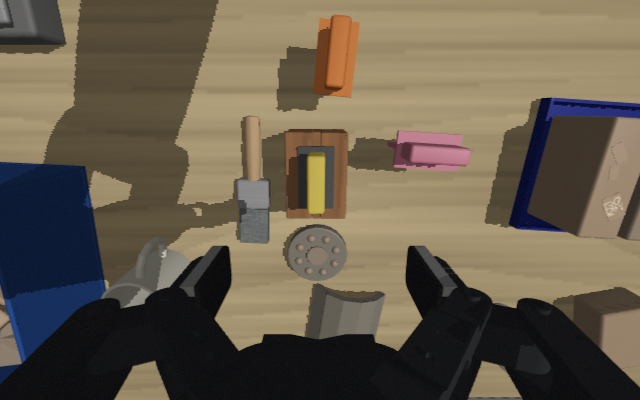

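The wrist view shows the grip block at (316,183), which is centred between the fingers. The brush head's edge at (270,180) is about 55 mm away, so I'll open only 5 cm for the descent.

```bash
sed -i 's/(h\[...,1\]>170)&(h\[...,2\]>70)/(h[...,1]>140)\&(h[...,2]>60)/' h.py
python3 - <<'E'
from h import *
f=load("w1");print(cv2.cvtColor(f["pix"],cv2.COLOR_RGB2HSV)[183,316],f["d"][183,316],pt(f,316,183))
for u,v in [(308,153),(325,153),(308,213),(324,213)]: print(pt(f,u,v,.107))
for u,v in [(286,130),(347,130),(286,218),(346,218)]: print("stand",pt(f,u,v,.065))
toolshift([.519,-.202,.068],90)
E
```

```text
[ 25 147 193] 0.29300737 [ 0.51281    -0.20215721  0.10906514]
[ 0.48357074 -0.20982844  0.107     ]
[ 0.4835765  -0.19341671  0.107     ]
[ 0.54477297 -0.21041849  0.107     ]
[ 0.54478147 -0.1940603   0.107     ]
stand [ 0.46428748 -0.2348086   0.065     ]
stand [ 0.46430673 -0.16873027  0.065     ]
stand [ 0.56550013 -0.23785772  0.065     ]
stand [ 0.5655379  -0.16720728  0.065     ]
pos [ 0.5171 -0.2003  0.2516] yaw 89.98 shift cm [18.36 -0.18 -0.17] turn -0.0 F [ 0.1 -0.3  0.3] w 0.0847410657115477 t 2.275
```

```bash
python3 -m creep '[[5,[6,0.3,-0.2],0],[5,[12,0.3,-0.2],0],[5,[15,0.3,-0.2],0],[5,[17.5,0.3,-0.2],0],[5,[17.5,0.3,-0.2],0],[0,[17.5,0.3,-0.2],0],[0,[17.5,0.3,-0.2],0],[0,[17.5,0.3,-0.2],0],[0,[17.5,0.3,-0.2],0],[0,[17.5,0.3,-0.2],0]]' 60
```

```text
clock: 3.52
position: [0.5149, -0.2036, 0.078]
tool_rot: [[0.002, -1.0, 0.002], [-0.001, 0.002, 1.0], [-1.0, -0.002, -0.001]]
force: [-1.7, 2.4, 7.2]
grip_width: 0.017
```

```bash
python3 -m creep '[[0,[-3,0,0],0],[0,[-7,0,0],0],[0,[-11,0,0],0],[0,[-14,0,2],0],[0,[-14,-0.2,8],0],[0,[-14,-0.4,14],0.03],[0,[-14,-0.6,20],0.06],[0,[-14,-0.8,26],0.06],[0,[-14,-1,32],0.065],[0,[-14,-1,37],0.065],[0,[-14,-1,40],0.065],[0,[-14,-1,40],0.065],[0,[-14,-1,40],0.065]]' 60
python3 - <<'E'
from h import *
snap("wrist","w2");f=load("w2")
v,u=np.nonzero((f["d"]>0));P=np.array([pt(f,a,b) for a,b in zip(u,v)]);k=(P[:,2]>.082)&(P[:,2]<.098)
print(cv2.minAreaRect(P[k][:,:2].astype(np.float32)*1000))
toolshift([.5213,.1411,.213],86.3)
E
```

```text
clock: 5.15
position: [0.5249, 0.1961, 0.2166]
tool_rot: [[0.0, -0.998, 0.067], [-0.0, 0.067, 0.998], [-1.0, -0.0, -0.0]]
force: [0.3, 0.0, -1.8]
grip_width: 0.0173
((517.5947875976562, 258.2965087890625), (678.2127685546875, 253.92491149902344), 64.7911148071289)
pos [0.525  0.1958 0.2166] yaw 86.14 shift cm [ 0.36  0.   -5.48] turn -0.003 F [ 0.4  0.3 -1.8] w 0.016832950216253074 t 5.2
```

View pics/w2.png

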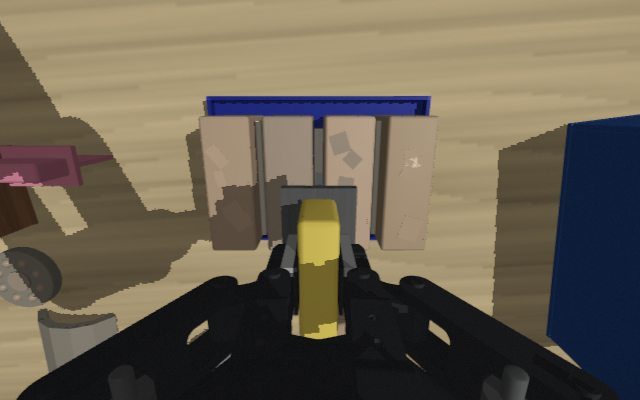

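The gauge hangs over the middle joint (column 319), and the joints on either side are at columns 260 and 377. I'll check the depth inside each joint.

Run:
```python
from h import *
f=load("w2");
for v in (130,150,170,200):
  for c in (260,319,377):
    print(v,c,[(u,round(float(pt(f,u,v)[2])*1000), round(float(pt(f,u,v)[1])*1000)) for u in range(c-7,c+8,1)] if v in(150,170) else '')
# edges on top plane
for u,v in [(201,116),(435,117),(257,118),(263,118),(313,117),(325,117),(375,117),(389,118)]: print(u,v,pt(f,u,v,.09))
b=cv2.resize(f["pix"][100:255,190:445,::-1],None,fx=3,fy=3,interpolation=cv2.INTER_CUBIC);cv2.imwrite("pics/crop2.png",b)
```

```text
130 260 
130 319 
130 377 
150 260 [(253, 79, 138), (254, 75, 138), (255, 71, 138), (256, 67, 138), (257, 62, 138), (258, 61, 139), (259, 59, 139), (260, 61, 141), (261, 61, 142), (262, 59, 142), (263, 53, 142), (264, 89, 150), (265, 91, 151), (266, 90, 152), (267, 90, 153)]
150 319 [(312, 90, 193), (313, 66, 194), (314, 5, 193), (315, 8, 195), (316, 9, 196), (317, 9, 197), (318, 10, 198), (319, 10, 199), (320, 8, 200), (321, 8, 202), (322, 8, 203), (323, 6, 204), (324, 56, 205), (325, 89, 205), (326, 91, 206)]
150 377 [(370, 91, 246), (371, 90, 247), (372, 91, 247), (373, 90, 248), (374, 88, 250), (375, 58, 256), (376, 59, 257), (377, 58, 258), (378, 59, 259), (379, 59, 260), (380, 60, 261), (381, 64, 261), (382, 71, 260), (383, 74, 261), (384, 80, 260)]
170 260 [(253, 84, 136), (254, 81, 137), (255, 76, 136), (256, 72, 137), (257, 68, 137), (258, 61, 136), (259, 61, 137), (260, 61, 138), (261, 61, 139), (262, 61, 140), (263, 59, 141), (264, 54, 141), (265, 89, 149), (266, 90, 150), (267, 91, 151)]
170 319 [(312, 360, 201), (313, 73, 192), (314, 10, 192), (315, 9, 193), (316, 8, 194), (317, 9, 195), (318, 8, 197), (319, 7, 198), (320, 9, 199), (321, 10, 200), (322, 8, 201), (323, 4, 203), (324, 60, 203), (325, 90, 204), (326, 90, 205)]
170 377 [(370, 91, 245), (371, 89, 246), (372, 90, 247), (373, 88, 248), (374, 58, 255), (375, 58, 256), (376, 59, 257), (377, 60, 257), (378, 59, 259), (379, 60, 259), (380, 66, 259), (381, 71, 259), (382, 77, 259), (383, 79, 259), (384, 83, 260)]
200 260 
200 319 
200 377 
201 116 [0.45016141 0.0985226  0.09      ]
435 117 [0.46455253 0.30296142 0.09      ]
257 118 [0.45508258 0.14721459 0.09      ]
263 118 [0.45543036 0.15246392 0.09      ]
313 117 [0.45748432 0.19627316 0.09      ]
325 117 [0.4581794  0.20676482 0.09      ]
375 117 [0.46107593 0.2504854  0.09      ]
389 118 [0.46273572 0.26272855 0.09      ]
```

View pics/crop2.png

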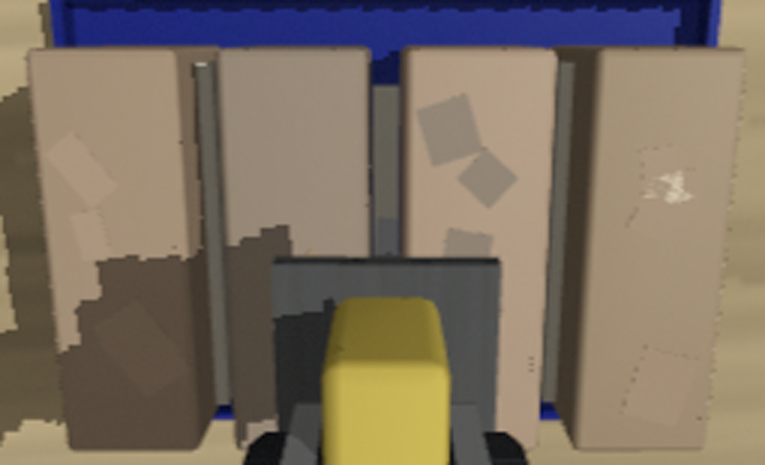

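The middle joint reads about 8 mm above the table at its bottom, so it looks clear. The outer two stop at about 60 mm. I'll try the blade in the middle one, watching the force.

```bash
python3 -m creep '[[0,[3,0,0.08],0],[0,[4.8,0,0.08],0],[0,[5.4,0,0.08],0],[0,[6,0,0.08],0],[0,[6.5,0,0.08],0],[0,[6.5,0,0.08],0]]' 60
```

```text
clock: 5.95
position: [0.525, 0.1972, 0.1513]
tool_rot: [[-0.0, -0.998, 0.067], [-0.0, 0.067, 0.998], [-1.0, 0.0, -0.0]]
force: [0.1, -0.8, -2.6]
grip_width: 0.017
```

Bottom edge is about 12 mm in with no contact force. I'll continue in small steps past the 30 mm mortar level.

```bash
python3 -m creep '[[0,[0.7,0,0],0],[0,[1.4,0,0],0],[0,[1.9,0,0],0],[0,[2.4,0,0],0],[0,[2.9,0,0],0],[0,[2.9,0,0],0]]' 60
```

```text
clock: 6.7
position: [0.5248, 0.1971, 0.1218]
tool_rot: [[-0.001, -0.998, 0.067], [-0.0, 0.067, 0.998], [-1.0, 0.001, -0.0]]
force: [0.5, -0.7, -2.2]
grip_width: 0.0167
```

```bash
python3 -m creep '[[0,[0.6,0,0],0],[0,[1.1,0,0],0],[0,[1.5,0,0],0],[0,[1.7,0,0],0],[0,[1.7,0,0],0]]' 60
```

```text
clock: 7.32
position: [0.525, 0.1972, 0.1052]
tool_rot: [[-0.0, -0.998, 0.067], [-0.0, 0.067, 0.998], [-1.0, 0.0, -0.0]]
force: [-0.0, -0.3, -2.3]
grip_width: 0.017
```

```bash
python3 -m creep '[[0,[0.12,0,0],0],[0,[0.12,0,0],0],[4,[0.12,0,0],0],[4,[0.12,0,0],0],[4,[0.12,0,0],0],[4,[0.12,0,0],0],[4,[-2,0,0],0],[4,[-6,0,0],0],[4,[-11,0,0],0],[4,[-14,0,0],0],[4,[-14,0,0],0],[4,[-14,0,0],0]]' 60
python3 - <<'E'
from h import *
snap("wrist","w3");f=load("w3");toolshift([.525,.197,.25],86.3);snap("top","top1")
h=cv2.resize(f["pix"][:,:,::-1],None,fx=1.2,fy=1.2);cv2.imwrite("pics/w3b.png",h)
P=yellow(f,.1,.16);print(len(P),np.percentile(P[:,2],[5,50,95]),cv2.minAreaRect(P[:,:2].astype(np.float32)*1000))
E
```

```text
clock: 8.82
position: [0.5248, 0.1972, 0.2455]
tool_rot: [[0.0, -0.998, 0.067], [0.0, 0.067, 0.998], [-1.0, -0.0, 0.0]]
force: [0.7, 0.9, -0.3]
grip_width: 0.04
pos [0.5247 0.1971 0.2448] yaw 86.17 shift cm [-0.52 -0.03 -0.01] turn -0.002 F [-0.4 -0.5  0.4] w 0.03998771383535276 t 8.875
1278 [0.12450097 0.13228757 0.13341264] ((525.6107788085938, 197.494140625), (17.2723331451416, 59.10554885864258), 86.24073791503906)
```

View pics/w3b.png

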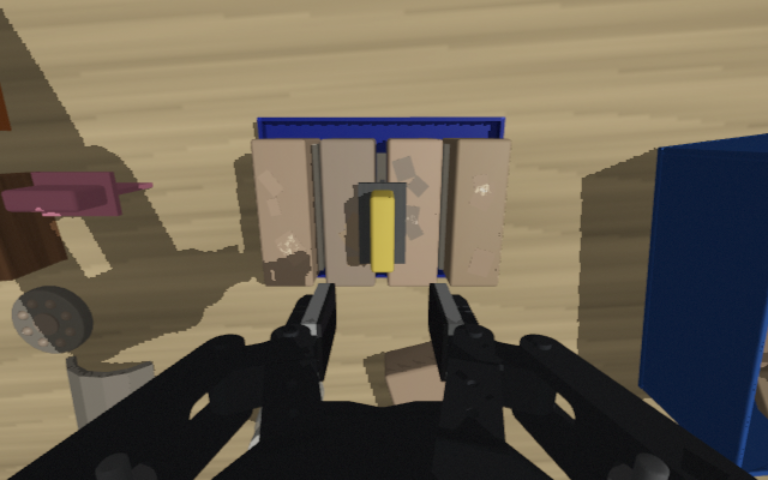

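The gauge stands in the middle joint, with its grip at (382,232) in the enlarged picture. The grip top is at z ≈ 0.132 m, exactly what fully home should give (30 + 102 mm).

```bash
python3 -c "
from station import env
print(env.hand_in())"
```

```text
the job is handed in; nothing more can be done
None
```

The yellow gauge is standing fully home in the middle joint (joint_b), and I handed the job in with the clock at about 9 s.

- **Finding the joint:** Wrist-camera depth showed the two outer joints blocked about 30 mm below the brick tops and the middle one open to about 8 mm above the table. I therefore tried the blade only in the middle joint. It went down with no contact force: the force stayed around 2 N, which is the gauge's own weight.
- **Final position:** After release, the grip top measured about 132 mm high, which matches 30 + 102 mm for fully home. The grip centre is at (0.526, 0.197) m, within about 1 mm of the joint's middle. It is in line with the joint to within about 0.1°.
- **Robot and bystanders:** The gripper is 11 cm above the gauge and touches nothing. The arm never went near the other things, and nothing in the last wrist picture looked disturbed. I saved a last top picture but did not compare it with the first.

No check failed or disagreed.

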